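# Slide a rack of glazed test tiles into the dryer past its self-closing shutter

### The job

Put the rack of freshly glazed test tiles into the dryer: press the yellow finger rail down with one fingertip to swing the red shutter right up and, while holding it up, push the rack smoothly by the back of its upright wooden grip along the chute, without gripping or lifting it, until it is fully home against the stop inside. Only then let the rail come up, so that the shutter drops shut behind the tiles. Neither the shutter nor your hand may touch the wet tiles, the shutter must not touch the rack, and the other things on the bench are left alone.

Things in the scene. Friction and masses are not known exactly. Their poses are not given: they have to be found in the camera images.
- dryer: White bench dryer for test tiles and its open-topped metal loading chute, one fixed unit. Origin: on the table top, on the chute's centre line, in the plane of the shutter. x: push direction along the chute into the dryer; y: to the rail side; z up. Box: x 3 to 203 mm, y -130 to 90 mm, 170 mm high, clear pane in its roof.
- chute_start (a point): Open outer end of the chute, on its floor (dryer x = -300 mm, y = 0, z = 6 mm). The chute runs from here to the shutter at dryer x = -4 to 0. Inner walls at dryer y = +39 and -39 mm, 4 mm thick, their tops at z = 44 mm on the rail side (+y) and 30 mm on the other. Nothing stands over it.
- end_stop (a point): Face of the fixed end stop inside the dryer, on the floor (dryer x = 112 mm, y = 0, z = 6 mm). The mouth, 78 mm wide and 68 mm high, leads here between guides that carry on the chute's walls.
- shaft_end (a point): End of the shutter's shaft at the shutter, on its axis (dryer x = 0, y = 49 mm, z = 58 mm). The shaft lies along dryer x above the chute's +y wall, in two bearing blocks 64 mm high at x = -308 to -296 and -52 to -40 mm.
- shutter (a joint): Shutter angle, rad: 0 shut, 1.42 fully up (end stop). Panel, shaft and finger rail turn as one piece: pressing the rail down swings the panel up sideways in its own plane, towards the rail side, to stand up to 160 mm high at dryer x = -7 to 0. Weight and a light spring close it when let go (2 to 3 N on the rail, the same all along it). The tiles pass clear under it above about 1.1 rad.
- rack: Wooden tile rack, loose in the chute, 200 mm long, 0.3 to 0.65 kg with tiles. Origin: underside, middle of the tile tray; x towards the dryer. Tray x -50 to 50 mm, 70 mm wide, 14 mm high; flat tail behind, 26 mm wide, 8 mm high; at its end an upright grip 44 mm wide, 12 mm thick (x -150 to -138 mm), top 70 mm above the underside. Home: origin at dryer x = 62 mm, tail under the shutter.
- grip_back (a point): On the back face of the rack's upright grip (the face to push), middle of its width, 50 mm above the rack's underside. At dryer x = -88 mm when the rack is home.
- rail_mid (a point): On the yellow finger rail, mid-length, 45 mm from the shaft axis. The rail, outside the chute's +y wall, is a flat plate 228 mm long (dryer x -290 to -62 mm), 3 mm thick, from 5 to 55 mm from the shaft axis. Shut, it slopes up and outward by 0.52 rad (outer edge z = 85 mm); at shutter angle a the slope is 0.52 - a (at 1.35 down and outward by 0.83 rad). Nothing is underneath.
- tiles: The four freshly glazed clay tiles standing across the tray, 54 mm wide, 6 mm thick, tops 46 mm above the rack's underside. Same origin and axes as the rack.
- rack_front (a point): Middle of the rack's front edge, 50 mm ahead of its origin and 4 mm above the underside. It meets the end stop when the rack is home.
- crock: Pale stoneware crock with tools in it, 110 mm across, 110 mm high (tools to 225 mm); bystander. Origin centre of the underside.
- glaze_jar: Grey-blue glaze jar with white lid, 60 mm across, 85 mm high; bystander. Origin centre of the underside.
- bisque_bowl: Terracotta bowl, 100 mm across, 52 mm high; bystander. Origin centre of the underside.
- modelling_knife: Wooden modelling knife lying flat, 175 mm long, 22 mm wide, 8 mm high; bystander. Origin on the underside, 75 mm from the handle's end.
- panel_mid (a point): Middle of the red shutter panel, 4 mm thick, across the mouth when shut: dryer y from +49 to -43 mm, z from 22 to 67 mm (from 49 mm where y is above 29 mm), so that the rack's flat tail fits underneath but the tiles do not.

How it is judged:
By the outcome, as a careful person would: the job done as asked, in the order asked, and still so for the second after the job is handed in, with the robot touching nothing.
It also fails if it takes over 42 s, if anything falls off the work surface, if the arm or the gripper's body presses on something with over 40 N, if the wrist force passes 120 N, or if a joint passes its speed limit or range.

### The arm

A 7-joint arm with a two-finger parallel gripper is mounted at the origin on the work surface. World frame = base frame: x ahead of the robot, y to its left, z up, the work surface at z = 0. Lengths are in m, angles in rad, forces in N, time in s.
With the tool pointing down it reaches from about 0.425 to 0.95 m from the base axis. Payload 16.7 kg.
Tool frame: the origin (TCP) lies on the centre line of the jaws, within the pads' length; the fingertips stand 19 mm ahead of it and the grasp point (between the pads) is the TCP; z points along the fingers, y is the direction in which the jaws open and shut (so a half turn about z gives the same grasp; the last joint's range is limited). The gripper opens to 94 mm and grips with 3 to 60 N. Pads are 16 mm wide; open, the fingers measure 119 mm over their backs; the gripper's body (75 mm by 177 mm) begins 78 mm behind the grasp point.
Start: joints at [-1.355, 0.426, 0.074, 1.606, -0.034, 1.111, -0.067], TCP at [0.241, 0.63, 0.224] pointing down, gripper open.
Joint ranges: [-2.85, 2.85], [-0.5, 2.14], [-1.23, 1.37], [0.21, 2.46], [-1.02, 4.16], [0.16, 2.05], [-2.73, 2.73]. Speed limits (rad/s): [1.89, 1.89, 2.39, 2.39, 3.01, 3.01, 3.01].

### API

Orientations are given as a rotation vector (axis times angle).
In Python, from station import monitor, imaging, job_done gives the robot as it stands. The module is installed in compiled form; this text tells all that it offers.
- The arm moves only by the tool drive_tool, never from a script. Its argument "commands" is a list of rows, each a list of 7 numbers: the shift along the tool's x, y, z in cm, then the turn, a rotation vector about the tool's x, y, z in rad, then the closure, from -1 (fully open) to 1 (shut), so that 0 is half open. In form: [[x, y, z, ax, ay, az, hand], ...]. A call has 1 to 8 rows; each row is the pose to reach, as a shift and turn from the pose commanded when the call began, along the tool's axes at that moment; what a row does not reach only later rows make up. A row lasts 1/8 s, in which the tool goes at most 62.5 mm and 10.7 degrees, less where a joint would pass 70% of its speed; a pose out of reach is approached as far as the arm can. A call with a gripper value outside its range is refused whole. The fingers move at their own pace and stop on an object; the grip force is fixed at half the most. Time passes only in rows, so rows that repeat a pose let the fingers close. It gives the time, the measured TCP pose, the force and the opening at its end, in the units of the state.
- monitor.observe(): the state, without advancing time (a new reading comes with each control period).
- imaging.grab_frame(name): name is "side" or "top"; returns a dict with "image" (400x640x3 uint8, red, green, blue), "depth" (400x640 float32, m along the optical axis (not along the pixel's ray), 0 where there is no reading), "fx", "fy", "cx", "cy" (pixels), "world_from_camera" (4x4, takes a point from camera to world coordinates). Camera axes: x right, y down, z forward; pixel columns grow to the right and rows downward; lengths in m; the calibration is good to about 2 mm. A picture is of the moment at which its call begins.
- job_done(): hands the job in, once; it reports no verdict.
Trained networks look in a picture, given as the dict that the camera call returned (one of the last four; its "shot" number tells which), for a name from the list of things; names that differ only in an ending like _2 or _b are one class to them, and where a whole thing is asked for, a point or a joint stands for the part that bears it (a point fixed in the world has none). Each returns a list of dicts, best first, with "confidence" (0 to 1); they miss things now and then, are a little off and sometimes report something else, mostly with a low value. They report only what shows in the picture. A call takes as long as a camera call.
- imaging.look_for(target, picture): "box" ([left, top, right, bottom] as shares, 0 to 1, of the picture: columns of its width, rows of its height, round what is visible of it).
The state is a dict: "time_s": time; "qpos": joint angles; "qd": joint speeds; "effort": joint torques, N m; "tcp_pos": TCP position; "ee_rot": TCP orientation; "contact_force": force on the tool from outside, world axes, zero at the start; "moment": the same for the moment, N m; "grip_width": finger opening in m.
Only numpy, scipy, OpenCV 4.12 (cv2) and the standard library are available. Lean on these libraries where they do the work, as an engineer would, in place of code of your own. Each camera call takes 0.05 s, during which the arm holds its last target. There are 200 camera calls.

## Working session

There is one attempt and no reset: what is moved stays moved. The work goes in short steps, Python scripts to look and compute and a tool call to move; the robot and the scene stay as the last step left them, time stands still between calls to the robot, and variables do not carry over. Pictures are saved under pics/ and viewed, about 8 in all and at most 12, crops included, and the job is handed in when it is done.

Besides the shell and the picture viewer there is one more tool, called after ">>>" as name([rows], argument=value, ...), one row to a line, values as JSON. drive_tool: Moves the arm, as the interface text tells. Its arguments: {"type":"object","properties":{"commands":{"type":"array","items":{"type":"array","items":{"type":"number"}}}},"required":["commands"]}

```bash
mkdir -p pics; cat > h.py <<'E'
import numpy as np, cv2
from station import monitor, imaging
def pts(f):
    d=f["depth"]; v,u=np.mgrid[:400,:640]
    P=np.stack([(u-f["cx"])/f["fx"]*d,(v-f["cy"])/f["fy"]*d,d,np.ones_like(d)],-1)
    return (P@np.array(f["world_from_camera"]).T)[...,:3]
def save(f,n): cv2.imwrite("pics/"+n,np.array(f["image"])[...,::-1])
E
python3 - <<'E'
from h import *
np.set_printoptions(precision=3,suppress=True)
s=monitor.observe(); print(s)
for c in("top","side"):
    f=imaging.grab_frame(c); save(f,c+"0.png"); P=pts(f)
    np.savez(c+"0.npz",P=P,im=f["image"],d=f["depth"])
    print(c,f["fx"],f["world_from_camera"])
    for t in ["dryer","rack","tiles","shutter","rail_mid","grip_back","chute_start","shaft_end","end_stop","crock","glaze_jar","bisque_bowl","modelling_knife"]:
        try:
            r=imaging.look_for(t,f)[:1]
            for x in r:
                b=np.array(x["box"])*[640,400,640,400]; u,v=int((b[0]+b[2])/2),int((b[1]+b[3])/2)
                print(t,round(x["confidence"],2),b.round(0),P[v,u])
        except Exception as e: print(t,e)
E
```

```text
{'time_s': 0.0, 'qpos': array([-1.355,  0.427,  0.074,  1.607, -0.034,  1.111, -0.067]), 'qd': array([-0.001, -0.001, -0.   ,  0.002, -0.001, -0.001, -0.001]), 'effort': array([  0.001, -93.582,   3.667, -45.42 ,  -0.049,   0.02 ,   0.   ]), 'tcp_pos': array([0.241, 0.63 , 0.224]), 'ee_rot': array([-0.571, -3.089,  0.002]), 'contact_force': array([ 0.571, -0.274,  0.27 ]), 'moment': array([0.046, 0.014, 0.012]), 'grip_width': 0.09421910651339578}
top 441.89246078258867 [[-0.006 -0.981  0.193  0.354]
 [-1.     0.008  0.008  0.053]
 [-0.009 -0.193 -0.981  1.321]
 [ 0.     0.     0.     1.   ]]
dryer 0.78 [259. 178. 453. 269.] [ 0.532 -0.03   0.055]
rack 0.67 [295. 211. 361. 237.] [0.538 0.051 0.012]
tiles 0.72 [263. 185. 368. 233.] [0.577 0.086 0.037]
shutter 0.7 [411. 142. 457. 179.] [ 0.699 -0.251  0.123]
rail_mid 0.78 [263. 184. 368. 234.] [0.578 0.086 0.043]
grip_back 0.64 [295. 211. 363. 234.] [0.54  0.045 0.023]
chute_start 0.65 [259. 178. 452. 267.] [ 0.535 -0.03   0.054]
shaft_end 0.69 [262. 177. 453. 267.] [ 0.54  -0.039  0.016]
end_stop 0.59 [260. 177. 450. 265.] [ 0.538 -0.0
[... 382 characters left out ...]
0.     1.   ]]
dryer 0.68 [238. 156. 439. 341.] [ 0.473 -0.114  0.168]
rack 0.9 [267. 188. 328. 245.] [0.551 0.082 0.017]
tiles 0.98 [301. 216. 332. 241.] [0.545 0.01  0.037]
shutter 0.67 [263. 157. 343. 219.] [0.604 0.105 0.073]
rail_mid 0.75 [262. 155. 342. 216.] [0.608 0.112 0.072]
grip_back 0.75 [268. 189. 329. 246.] [0.552 0.079 0.014]
chute_start 0.57 [240. 160. 435. 337.] [ 0.474 -0.111  0.163]
shaft_end 0.82 [239. 156. 438. 337.] [ 0.478 -0.111  0.166]
end_stop 0.72 [242. 152. 437. 337.] [ 0.482 -0.11   0.168]
crock 0.6 [262. 157. 342. 221.] [0.601 0.109 0.063]
bisque_bowl 0.73 [360. 162. 395. 196.] [ 0.799 -0.003  0.005]
modelling_knife 0.82 [160. 172. 210. 216.] [0.409 0.379 0.007]
```

View pics/top0.png

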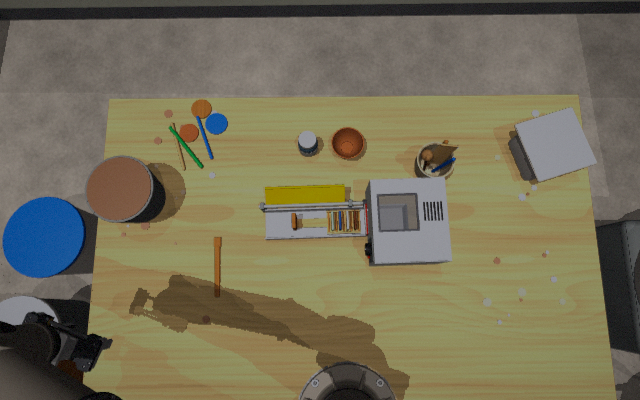

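View pics/side0.png

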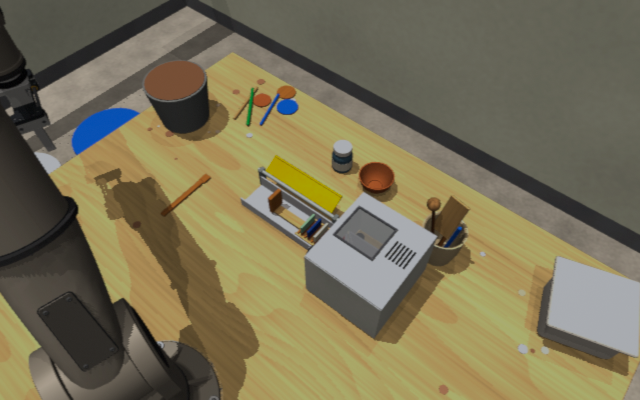

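Both pictures agree. The chute runs towards world −y into the dryer (top view, cols 263–368) and the yellow rail is on the far (+x) side. The wooden grip is at about (295,222), and the bench around the rail is clear. Next I'll fit the dryer frame.

```bash
cat > fit.py <<'E'
from h import *
np.set_printoptions(precision=4,suppress=True)
for c in("top","side"):
    z=np.load(c+"0.npz"); P=z["P"]; im=z["im"].astype(int); d=z["d"]
    reg=(P[...,0]>.35)&(P[...,0]<.7)&(P[...,1]<.3)&(P[...,1]>-.3)&(d>0)
    m=reg&(P[...,2]>.155)&(P[...,2]<.185)&(P[...,1]<-.02)
    Q=P[m]; 
    mk=m.astype(np.uint8); n,l,st,_=cv2.connectedComponentsWithStats(mk); k=1+st[1:,4].argmax(); Q=P[l==k]
    r=cv2.minAreaRect((Q[:,:2]*1000).astype(np.float32)); print(c,"roof",r,np.median(Q[:,2]))
    R,G,B=im[...,0],im[...,1],im[...,2]
    y=reg&(R>130)&(G>100)&(B<50)&(P[...,2]>.04)
    Y=P[y]; print("rail n",len(Y),cv2.minAreaRect((Y[:,:2]*1000).astype(np.float32)),Y[:,2].min(),Y[:,2].max())
    # chute frame by roof yaw
    w=np.array(cv2.boxPoints(r)); print(w)
E
python3 fit.py
```

```text
top roof ((524.9547729492188, -166.68743896484375), (224.4853973388672, 202.00914001464844), 1.5818736553192139) 0.16806528200119253
rail n 1335 ((613.8017578125, 114.77912902832031), (45.99813461303711, 228.06201171875), 1.4059041738510132) 0.05814587537007587 0.09467529212898884
[[ 409.9666  -68.8199]
 [ 415.5431 -270.752 ]
 [ 639.943  -264.555 ]
 [ 634.3665  -62.6229]]
side roof ((525.7362670898438, -166.8961181640625), (227.0059814453125, 201.6289825439453), 1.374902606010437) 0.1659807957186903
rail n 1516 ((612.8021240234375, 116.26929473876953), (47.710182189941406, 230.0983428955078), 1.7098503112792969) 0.05593007488110713 0.0912020228587509
[[ 409.847   -68.8341]
 [ 414.6849 -270.405 ]
 [ 641.6255 -264.9582]
 [ 636.7876  -63.3872]]
```

```bash
cat >> h.py <<'E'
th=np.radians(1.5); XD=np.array([np.sin(th),-np.cos(th)]); YD=np.array([np.cos(th),np.sin(th)]); O=np.array([.5427,-.0629])
def D(P):
    q=P[...,:2]-O; return np.stack([q@XD,q@YD,P[...,2]],-1)*1000
E
python3 - <<'E'
from h import *
from scipy.spatial.transform import Rotation as Ro
np.set_printoptions(precision=1,suppress=True)
for c in("top","side"):
    z=np.load(c+"0.npz"); q=D(z["P"]); d=z["d"]
    m=(d>0)&(abs(q[...,1])<33)&(q[...,0]>-290)&(q[...,0]<-5)
    g=q[m&(q[...,2]>60)]; print(c,"grip",len(g),np.percentile(g,[2,50,98],axis=0) if len(g) else 0)
    # profile
    for x in range(-300,0,10):
        k=m&(abs(q[...,0]-x)<5)&(abs(q[...,1])<11)
        if k.any(): print(x,np.percentile(q[k][:,2],[5,95]),end=" ")
    k=(d>0)&(q[...,0]>-290)&(q[...,0]<-60)&(q[...,2]>20)&(q[...,1]<-30)&(q[...,1]>-60); print("\n-y wall y",np.percentile(q[k][:,1],[5,50,95]))
def show(n,q,m): pass
# target: tool z down, tool y along +-YD
cur=Ro.from_rotvec([-.571,-3.089,.002])
for s in(1,-1):
    y=np.r_[s*YD,0]; zz=np.array([0,0,-1.]); x=np.cross(y,zz)
    T=Ro.from_matrix(np.stack([x,y,zz],1)); print("turn",np.round((cur.inv()*T).as_rotvec(),4),"toolx",x)
    for n,p in(("above",(-235,41,130)),):
        w=np.r_[O+(XD*p[0]+YD*p[1])/1000,p[2]/1000+.019]
        print(np.round(w,4),"tool cm",np.round(cur.inv().apply(w-[.241,.63,.224])*100,2))
E
```

```text
top grip 79 [[-214.   -28.5   63.6]
 [-207.6   -1.6   75.7]
 [  -5.4   25.7   80.5]]
-290 [ 0.4 10.2] -280 [ 4.3 10.9] -270 [ 2.6 10.8] -260 [ 2.3 11.8] -250 [ 3.2 10.3] -240 [ 4.2 11.6] -230 [ 2.3 10.5] -220 [ 2.3 10.1] -210 [73.1 79.3] -200 [12.6 78.2] -190 [12.2 20.8] -180 [11.6 18.8] -170 [ 8.9 19.7] -160 [10.3 17.9] -150 [12.5 19.4] -140 [10.4 18.9] -130 [12.1 18.4] -120 [10.2 18.7] -110 [ 9.  25.3] -100 [14.6 57. ] -90 [10.5 25.1] -80 [12.4 56.4] -70 [13.  23.1] -60 [12.9 56.1] -50 [11.8 55.5] -40 [11.3 53.1] -30 [16.7 55.9] -20 [11.5 25. ] -10 [ 3.5 42.3] 
-y wall y [-44.4 -42.3 -31. ]
side grip 102 [[-215.1  -20.1   60.7]
 [-206.7   -0.4   72.3]
 [-202.4   22.5   78.8]]
-290 [3.3 6.3] -280 [2.4 9.4] -270 [3.7 8.5] -260 [1.5 7.9] -250 [2.3 8.7] -240 [0.5 9. ] -230 [3.1 6.9] -220 [70.3 70.3] -210 [11.5 76.9] -200 [ 9.5 69.7] -190 [ 7.7 15. ] -180 [ 9.2 15.9] -170 [ 8.2 16.2] -160 [ 7.1 15.2] -150 [ 9.6 15.8] -140 [ 5.5 15.4] -130 [ 6.9 16.2] -120 [ 9.9 17. ] -100 [15.5 53.8] -90 [31.6 52. ] -80 [13.  51.6] -70 [14.  51.2] -60 [48.6 52.9] -50 [22.7 52.4] 
-y wall y [-44.3 -42.5 -36.7]
turn [-0.   0.   1.2] toolx [-0.  1.  0.]
[0.6 0.2 0.1] tool cm [-47.8 -30.6   7.5]
turn [-0. -0. -2.] toolx [ 0. -1.  0.]
[0.6 0.2 0.1] tool cm [-47.8 -30.6   7.5]
```

```bash
python3 - <<'E'
import cv2
a=cv2.imread("pics/top0.png")[165:280,250:380]; b=cv2.imread("pics/side0.png")[145:255,230:350]
a=cv2.resize(a,(400,354),interpolation=3); b=cv2.resize(b,(386,354),interpolation=3)
cv2.imwrite("pics/c0.png",cv2.hconcat([a,b]))
E
```

```text
(no output)
```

View pics/c0.png

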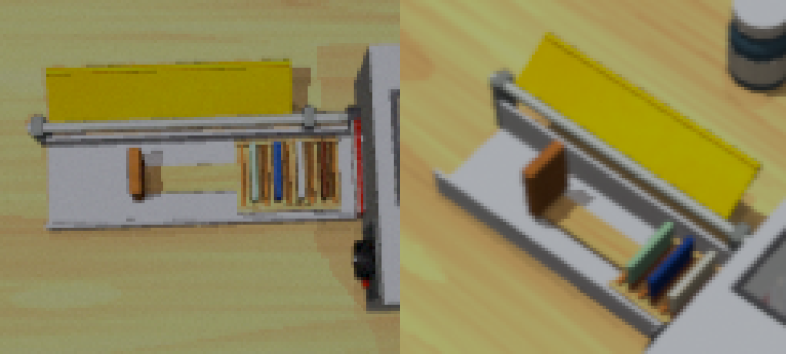

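The rack is clear and straight in the chute. Its grip back is at dryer x ≈ −214, y ≈ 0, so it needs to go about 126 mm. I'll turn the tool in line with the chute on the way over.

>>> drive_tool([
  [-1.9,-1.2,0,0,0,0.094,-0.49],
  [-4.8,-3.0,0,0,0,0.236,-0.49],
  [-8.4,-5.3,0,0,0,0.413,-0.49],
  [-12.0,-7.5,0,0,0,0.59,-0.49],
  [-15.6,-9.8,0,0,0,0.766,-0.49],
  [-19.2,-12.0,0,0,0,0.943,-0.49],
  [-22.3,-14.0,0,0,0,1.096,-0.49],
  [-24,-15,0,0,0,1.179,-0.49],
])

```text
time_s: 2.4
tcp_pos: [0.4132, 0.4026, 0.2248]
ee_rot: [2.199, 2.243, 0.001]
contact_force: [-0.4, 0.8, 0.0]
grip_width: 0.0697
```

```bash
cat > st.py <<'E'
from h import *
from scipy.spatial.transform import Rotation as Ro
import sys
np.set_printoptions(precision=4,suppress=True)
s=monitor.observe(); R=Ro.from_rotvec(s["ee_rot"]); M=R.as_matrix(); p=s["tcp_pos"]
print("t",s["time_s"],"tcp",p,"dryer TCP",D(p),"tipz",(p[2]-.019)*1000,"w",s["grip_width"],"F",s["contact_force"],"q",s["qpos"])
T=np.array([np.r_[-XD,0],np.r_[YD,0],[0,0,-1]]).T
print("rot err tool",(R.inv()*Ro.from_matrix(T)).as_rotvec())
if len(sys.argv)>1:
    a=np.array(list(map(float,sys.argv[1:4]))); w=np.r_[O+(XD*a[0]+YD*a[1])/1000,a[2]/1000+.019]
    print("shift cm",R.inv().apply(w-p)*100)
E
python3 st.py -240 41 130
```

```text
t 2.4 tcp [0.4132 0.4026 0.2248] dryer TCP [-468.7252 -117.2781  224.7829] tipz 205.78293547506857 w 0.06972132209086884 F [-0.4323  0.7809  0.0463] q [-1.2046  0.2765  0.389   1.8482 -0.1202  1.0393 -0.7479]
rot err tool [ 0.0004 -0.0002 -0.0062]
shift cm [-22.7755  15.9659   7.5808]
```

>>> drive_tool([
  [-2,1.4,0.3,0,0,0,-0.49],
  [-6,4.2,1.2,0,0,0,-0.49],
  [-10.5,7.3,3,0,0,0,-0.49],
  [-15,10.5,5,0,0,0,-0.49],
  [-19,13.3,6.5,0,0,0,-0.49],
  [-21.6,15.2,7.3,0,0,0,-0.49],
  [-22.8,16,7.5,0,0,0,-0.49],
  [-22.8,16,7.5,0,0,0,-0.49],
])

```text
time_s: 3.4
tcp_pos: [0.5778, 0.1805, 0.1496]
ee_rot: [-2.193, -2.249, 0.0]
contact_force: [-0.6, 0.7, -0.1]
grip_width: 0.07
```

```bash
python3 st.py -240 41 100; python3 - <<'E'
from h import *
a=imaging.grab_frame("top"); b=imaging.grab_frame("side"); 
A=cv2.resize(np.array(a["image"])[150:290,230:390],(400,350),interpolation=3);B=cv2.resize(np.array(b["image"])[110:250,220:380],(400,350),interpolation=3)
cv2.imwrite("pics/c1.png",cv2.hconcat([A,B])[...,::-1])
E
```

```text
t 3.4 tcp [0.5778 0.1805 0.1496] dryer TCP [-242.3531   41.5073  149.5716] tipz 130.57159977968004 w 0.07004788274484906 F [-0.5763  0.7303 -0.1014] q [-0.7637  0.4197  0.4569  1.8582 -0.2288  0.9154 -0.1757]
rot err tool [-0.0001  0.     -0.0011]
shift cm [-0.2353 -0.0502  3.0572]
```

View pics/c1.png

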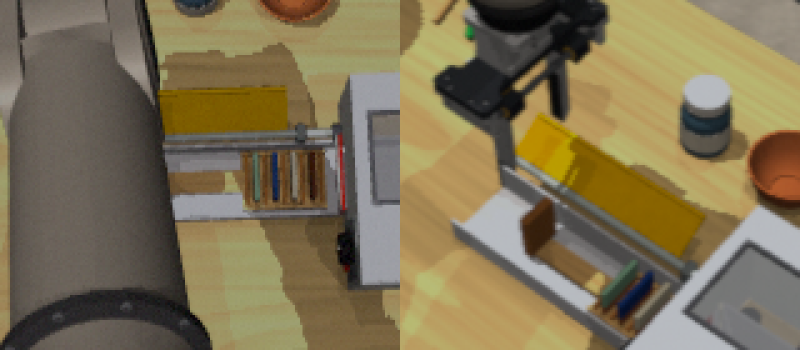

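>>> drive_tool([
  [0,0,1.5,0,0,0,-0.49],
  [0,0,3.0,0,0,0,-0.49],
  [0,0,4.0,0,0,0,-0.49],
  [0,0,5,0,0,0,-0.49],
  [0,0,5.8,0,0,0,-0.49],
  [0,0,6.6,0,0,0,-0.49],
  [0,0,7.3,0,0,0,-0.49],
  [0,0,8,0,0,0,-0.49],
])

```text
time_s: 4.5
tcp_pos: [0.5777, 0.1806, 0.0691]
ee_rot: [-2.192, -2.25, 0.0]
contact_force: [-1.3, -1.1, 3.9]
grip_width: 0.0701
```

```bash
cat > ang.py <<'E'
from h import *
# red panel seen by side camera / top camera, in dryer frame
for c in("side","top"):
    f=imaging.grab_frame(c); q=D(pts(f)); im=np.array(f["image"]).astype(int)
    R,G,B=im[...,0],im[...,1],im[...,2]
    m=(R>90)&(G<.45*R)&(B<.45*R)&(abs(q[...,0]+3)<14)&(q[...,1]<130)&(q[...,1]>-60)&(q[...,2]>15)
    k=q[m]; print(c,"red n",m.sum(),"y,z range",np.percentile(k[:,1:],[2,98],axis=0).round(0).tolist() if len(k)>3 else "")
    y=(R>110)&(G>80)&(B<.35*R)&(q[...,0]>-290)&(q[...,0]<-62)&(q[...,1]>50)&(q[...,1]<110)&(q[...,2]>5)&(q[...,2]<100)
    k=q[y]
    if len(k)>30:
        s=np.polyfit(k[:,1],k[:,2],1); print(c,"rail n",len(k),"slope",np.arctan(s[0]).round(3),"angle",(.52-np.arctan(s[0])).round(3))
E
python3 st.py -240 41 31; python3 ang.py
```

```text
t 4.5 tcp [0.5777 0.1806 0.0691] dryer TCP [-242.4875   41.3197   69.125 ] tipz 50.12500683427567 w 0.07006988823461385 F [-1.2942 -1.0959  3.9126] q [-0.7225  0.5244  0.4095  1.909  -0.2917  0.7665 -0.1241]
rot err tool [-0.0003 -0.0001 -0.0003]
shift cm [-0.2489 -0.0314  1.9125]
side red n 0 y,z range 
side rail n 796 slope -0.336 angle 0.856
top red n 39 y,z range [[-31.0, 74.0], [47.0, 134.0]]
top rail n 669 slope -0.381 angle 0.901
```

>>> drive_tool([
  [0,0,0.4,0,0,0,-0.49],
  [0,0,0.8,0,0,0,-0.49],
  [0,0,1.2,0,0,0,-0.49],
  [0,0,1.6,0,0,0,-0.49],
  [0,0,1.85,0,0,0,-0.49],
  [0,0,1.9,0,0,0,-0.49],
])

```text
time_s: 5.35
tcp_pos: [0.5777, 0.1806, 0.0503]
ee_rot: [-2.192, -2.25, 0.0]
contact_force: [0.6, 0.4, 3.2]
grip_width: 0.0703
```

```bash
python3 st.py -240 41 31; python3 ang.py
```

```text
t 5.35 tcp [0.5777 0.1806 0.0503] dryer TCP [-242.4568   41.3558   50.2641] tipz 31.26413048402725 w 0.07027327808839479 F [0.6472 0.37   3.2018] q [-0.7114  0.551   0.3959  1.9172 -0.3065  0.7326 -0.1122]
rot err tool [-0.0002  0.0002 -0.0002]
shift cm [-0.2457 -0.0355  0.0265]
side red n 0 y,z range 
side rail n 103 slope -0.801 angle 1.321
top red n 32 y,z range [[-6.0, 124.0], [38.0, 153.0]]
top rail n 47 slope -0.779 angle 1.299
```

>>> drive_tool([
  [0,0,0.1,0,0,0,-0.49],
  [-0.3,0,0.15,0,0,0,-0.49],
  [-0.8,0,0.15,0,0,0,-0.49],
  [-1.3,0,0.15,0,0,0,-0.49],
  [-1.6,0,0.15,0,0,0,-0.49],
  [-1.8,0,0.15,0,0,0,-0.49],
  [-2.0,0,0.15,0,0,0,-0.49],
  [-2.2,0,0.15,0,0,0,-0.49],
])

```text
time_s: 6.45
tcp_pos: [0.5783, 0.1588, 0.049]
ee_rot: [-2.192, -2.25, -0.0]
contact_force: [0.6, 4.6, 1.1]
grip_width: 0.07
```

>>> drive_tool([
  [-0.25,0,0,0,0,0,-0.49],
  [-0.55,0,0,0,0,0,-0.49],
  [-0.9,0,0,0,0,0,-0.49],
  [-1.25,0,0,0,0,0,-0.49],
  [-1.6,0,0,0,0,0,-0.49],
  [-1.95,0,0,0,0,0,-0.49],
  [-2.3,0,0,0,0,0,-0.49],
  [-2.65,0,0,0,0,0,-0.49],
])

```text
time_s: 7.45
tcp_pos: [0.579, 0.1319, 0.049]
ee_rot: [-2.192, -2.25, -0.0]
contact_force: [0.9, 4.9, 4.1]
grip_width: 0.0701
```

```bash
python3 st.py -96 41 30; python3 ang.py; python3 - <<'E'
from h import *
b=imaging.grab_frame("side"); a=imaging.grab_frame("top")
A=cv2.resize(np.array(a["image"])[150:290,230:390],(400,350),interpolation=3);B=cv2.resize(np.array(b["image"])[110:250,220:380],(400,350),interpolation=3)
cv2.imwrite("pics/c2.png",cv2.hconcat([A,B])[...,::-1])
E
```

```text
t 7.45 tcp [0.579  0.1319 0.049 ] dryer TCP [-193.7919   41.4349   49.0164] tipz 30.01639003276727 w 0.0700563362436776 F [0.8797 4.8589 4.0534] q [-0.6377  0.5379  0.3964  1.9444 -0.3057  0.7175 -0.0334]
rot err tool [ 0.     -0.0001 -0.0003]
shift cm [-9.7792 -0.0406  0.001 ]
side red n 0 y,z range 
side rail n 76 slope -0.806 angle 1.326
top red n 32 y,z range [[-4.0, 121.0], [38.0, 151.0]]
```

View pics/c2.png

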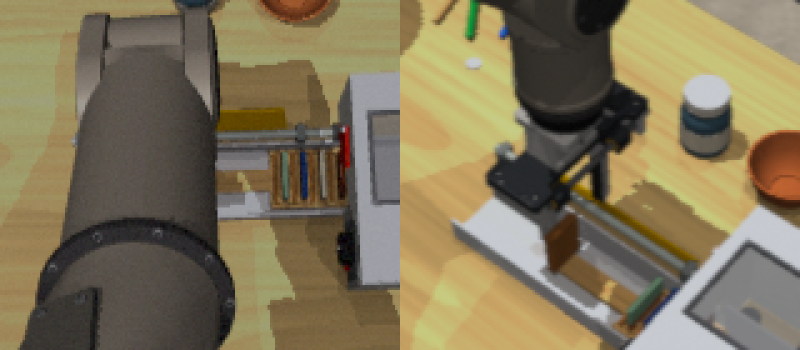

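The panel is standing upright at top (345,150), and the finger is flush behind the grip, which is moving straight. Carrying on with the push.

>>> drive_tool([
  [-0.35,0,0,0,0,0,-0.49],
  [-0.75,0,0,0,0,0,-0.49],
  [-1.15,0,0,0,0,0,-0.49],
  [-1.55,0,0,0,0,0,-0.49],
  [-1.95,0,0,0,0,0,-0.49],
  [-2.35,0,0,0,0,0,-0.49],
  [-2.75,0,0,0,0,0,-0.49],
  [-3.15,0,0,0,0,0,-0.49],
])

```text
time_s: 8.65
tcp_pos: [0.5798, 0.1004, 0.049]
ee_rot: [-2.192, -2.25, 0.0]
contact_force: [0.7, 2.6, -0.7]
grip_width: 0.0702
```

>>> drive_tool([
  [-0.4,0,0,0,0,0,-0.49],
  [-0.8,0,0,0,0,0,-0.49],
  [-1.2,0,0,0,0,0,-0.49],
  [-1.6,0,0,0,0,0,-0.49],
  [-2.0,0,0,0,0,0,-0.49],
  [-2.4,0,0,0,0,0,-0.49],
  [-2.8,0,0,0,0,0,-0.49],
  [-3.2,0,0,0,0,0,-0.49],
])

```text
time_s: 9.65
tcp_pos: [0.5807, 0.0684, 0.049]
ee_rot: [2.192, 2.25, -0.0]
contact_force: [0.9, 3.5, 0.5]
grip_width: 0.0702
```

>>> drive_tool([
  [-0.4,0,0,0,0,0,-0.49],
  [-0.8,0,0,0,0,0,-0.49],
  [-1.15,0,0,0,0,0,-0.49],
  [-1.5,0,0,0,0,0,-0.49],
  [-1.8,0,0,0,0,0,-0.49],
  [-2.1,0,0,0,0,0,-0.49],
  [-2.35,0,0,0,0,0,-0.49],
  [-2.55,0,0,0,0,0,-0.49],
])

```text
time_s: 10.65
tcp_pos: [0.5813, 0.043, 0.049]
ee_rot: [-2.192, -2.25, 0.0]
contact_force: [0.2, 2.6, -0.4]
grip_width: 0.0703
```

```bash
python3 st.py -96 41 30; python3 ang.py
```

```text
t 10.65 tcp [0.5813 0.043  0.049 ] dryer TCP [-104.8482   41.3408   48.9655] tipz 29.96552950834548 w 0.0702676743665297 F [ 0.1927  2.6015 -0.3607] q [-0.4942  0.524   0.3987  1.9698 -0.3041  0.7057  0.1159]
rot err tool [-0.0001  0.     -0.0003]
shift cm [-0.8848 -0.0338 -0.0034]
side red n 0 y,z range 
side rail n 118 slope -0.825 angle 1.345
top red n 12 y,z range [[7.0, 143.0], [35.0, 149.0]]
top rail n 279 slope -0.829 angle 1.349
```

>>> drive_tool([
  [-0.15,0,0,0,0,0,-0.49],
  [-0.3,0,0,0,0,0,-0.49],
  [-0.4,0,0,0,0,0,-0.49],
  [-0.5,0,0,0,0,0,-0.49],
  [-0.6,0,0,0,0,0,-0.49],
  [-0.7,0,0,0,0,0,-0.49],
])

```text
time_s: 11.5
tcp_pos: [0.5815, 0.0363, 0.049]
ee_rot: [-2.192, -2.25, -0.0]
contact_force: [0.2, 9.4, 2.8]
grip_width: 0.0698
```

>>> drive_tool([
  [-0.1,0,0,0,0,0,-0.49],
  [-0.2,0,0,0,0,0,-0.49],
])

```text
time_s: 11.75
tcp_pos: [0.5815, 0.0363, 0.049]
ee_rot: [-2.19, -2.25, -0.002]
contact_force: [-0.6, 18.4, 4.4]
grip_width: 0.0702
```

```bash
python3 st.py; python3 - <<'E'
from h import *
b=imaging.grab_frame("side"); a=imaging.grab_frame("top")
A=cv2.resize(np.array(a["image"])[150:290,300:460],(400,350),interpolation=3);B=cv2.resize(np.array(b["image"])[130:270,260:420],(400,350),interpolation=3)
cv2.imwrite("pics/c3.png",cv2.hconcat([A,B])[...,::-1])
for f in(a,b):
    q=D(pts(f)); m=(abs(q[...,1])<24)&(q[...,0]<-60)&(q[...,0]>-110)&(q[...,2]>60)&(q[...,2]<80); k=q[m]
    if len(k): print(len(k),np.percentile(k,[2,50,98],axis=0).round(1).tolist())
E
```

```text
t 11.75 tcp [0.5815 0.0363 0.049 ] dryer TCP [-98.1345  41.3969  49.0402] tipz 30.040209770574926 w 0.07018835898992112 F [-0.5705 18.3666  4.4096] q [-0.4801  0.5233  0.3969  1.9701 -0.306   0.7059  0.1309]
rot err tool [-0.0003 -0.0023  0.0006]
108 [[-88.7, -20.0, 60.3], [-78.9, -0.8, 73.0], [-74.0, 21.4, 78.8]]
```

View pics/c3.png

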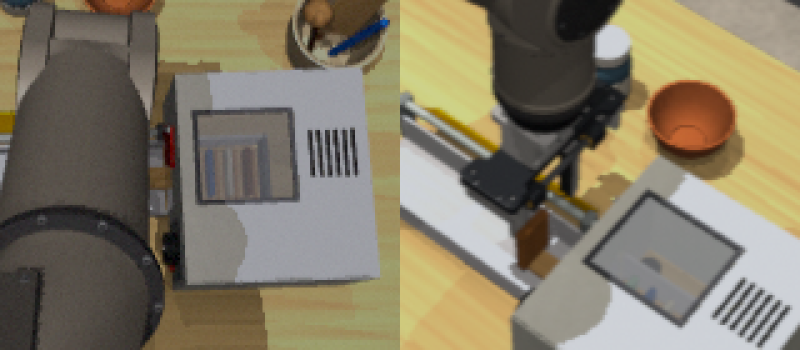

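The rack is home. The grip measures −88.7 to −74, the push force rose sharply, and the tiles sit against the stop in the pane. I'll ease off the grip while still holding the rail, then rise.

>>> drive_tool([
  [0.2,0,0,0,0,0,-0.49],
  [0.5,0,0,0,0,0,-0.49],
  [0.9,0,0,0,0,0,-0.49],
  [1.2,0,0,0,0,0,-0.49],
  [1.2,0,0,0,0,0,-0.49],
])

```text
time_s: 12.48
tcp_pos: [0.5812, 0.0464, 0.0489]
ee_rot: [-2.192, -2.25, 0.0]
contact_force: [1.6, 1.3, 0.7]
grip_width: 0.0699
```

```bash
python3 st.py; python3 - <<'E'
from h import *
b=imaging.grab_frame("side")
q=D(pts(b)); m=(abs(q[...,1])<24)&(q[...,0]<-60)&(q[...,0]>-110)&(q[...,2]>60)&(q[...,2]<80); k=q[m]
print(len(k),np.percentile(k,[2,50,98],axis=0).round(1).tolist())
E
```

```text
t 12.475 tcp [0.5812 0.0464 0.0489] dryer TCP [-108.2575   41.3686   48.9319] tipz 29.93187336105445 w 0.06991237943081481 F [1.6461 1.3184 0.6584] q [-0.4999  0.5242  0.3985  1.9694 -0.3041  0.7058  0.1105]
rot err tool [-0.0001  0.      0.0002]
117 [[-98.8, -20.6, 60.4], [-79.3, -0.0, 72.3], [-74.8, 21.0, 77.4]]
```

>>> drive_tool([
  [0,0,-0.5,0,0,0,-0.49],
  [0,0,-1.2,0,0,0,-0.49],
  [0,0,-2.0,0,0,0,-0.49],
  [0,0,-2.8,0,0,0,-0.49],
  [0,0,-3.6,0,0,0,-0.49],
  [0,0,-4.4,0,0,0,-0.49],
  [0,0,-5.2,0,0,0,-0.49],
  [0,0,-6.0,0,0,0,-0.49],
])

```text
time_s: 13.52
tcp_pos: [0.5813, 0.0461, 0.1095]
ee_rot: [2.192, 2.25, 0.0]
contact_force: [0.5, 0.6, 0.3]
grip_width: 0.0702
```

>>> drive_tool([
  [0,0,-1,0,0,0,-0.49],
  [0,0,-3,0,0,0,-0.49],
  [0,0,-5.5,0,0,0,-0.49],
  [0.5,0,-8,0,0,0,-0.49],
  [3,0,-10.5,0,0,0,-0.49],
  [7,0,-12,0,0,0,-0.49],
  [11,0,-13,0,0,0,-0.49],
  [15,0,-13,0,0,0,-0.49],
])

```text
time_s: 14.52
tcp_pos: [0.5776, 0.1974, 0.2404]
ee_rot: [2.192, 2.25, 0.003]
contact_force: [0.2, -0.1, -0.9]
grip_width: 0.0703
```

>>> drive_tool([
  [4,0,0,0,0,0,-0.49],
  [8,0,0,0,0,0,-0.49],
  [11,0,0,0,0,0,-0.49],
  [12,0,0,0,0,0,-0.49],
  [12,0,0,0,0,0,-0.49],
])

```text
time_s: 15.15
tcp_pos: [0.5742, 0.3157, 0.239]
ee_rot: [2.192, 2.25, -0.001]
contact_force: [-0.2, -0.8, 0.6]
grip_width: 0.07
```

```bash
python3 st.py; python3 ang.py; python3 - <<'E'
from h import *
b=imaging.grab_frame("side"); a=imaging.grab_frame("top")
A=cv2.resize(np.array(a["image"])[120:290,250:470],(450,348),interpolation=3);B=cv2.resize(np.array(b["image"])[130:300,240:410],(348,348),interpolation=3)
cv2.imwrite("pics/c4.png",cv2.hconcat([A,B])[...,::-1])
for f in(a,b):
    q=D(pts(f)); m=(abs(q[...,1])<24)&(q[...,0]<-60)&(q[...,0]>-110)&(q[...,2]>60)&(q[...,2]<80); k=q[m]
    if len(k): print(len(k),np.percentile(k,[2,50,98],axis=0).round(1).tolist())
E
```

```text
t 15.15 tcp [0.5742 0.3157 0.239 ] dryer TCP [-377.6676   41.4468  238.9786] tipz 219.97860354882508 w 0.07004780176732221 F [-0.1639 -0.7795  0.6273] q [-0.9037  0.402   0.4064  1.6538 -0.1721  1.1216 -0.425 ]
rot err tool [-0.0001  0.0005  0.    ]
side red n 0 y,z range 
side rail n 1539 slope 0.511 angle 0.009
top red n 37 y,z range [[-40.0, 50.0], [42.0, 71.0]]
top rail n 1332 slope 0.525 angle -0.005
62 [[-87.4, -20.7, 62.5], [-81.9, 3.3, 76.1], [-75.9, 20.8, 79.6]]
101 [[-86.5, -21.0, 60.8], [-78.5, -1.7, 72.2], [-74.6, 22.0, 77.5]]
```

View pics/c4.png

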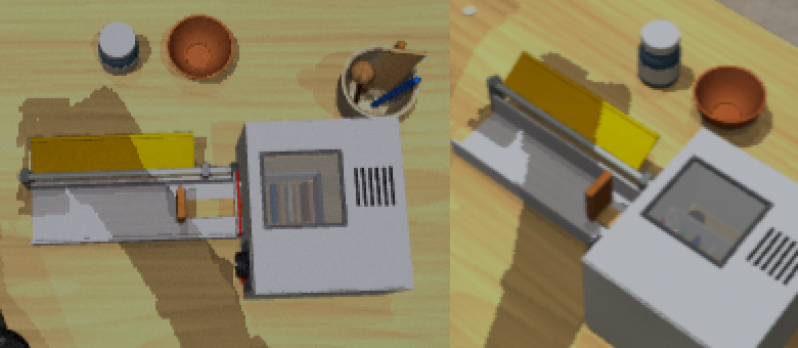

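The shutter is shut, the rack is home with its grip back at about −87 (−88 nominal), and the hand is clear of everything.

```bash
python3 -c "
from station import job_done; print(job_done())"
```

```text
the job is handed in; nothing more can be done
None
```

The rack of tiles is in the dryer, home against the stop, with the shutter shut behind it. The job is handed in at about 15 s of the 42 s allowed.

- **What I did:** One fingertip pressed the rail down until the shutter stood at about 1.35 rad. Holding it there, the other finger pushed the rack by the back of its grip, about 126 mm along the chute. At the stop the push force rose to 18 N. I backed off the grip with the rail still held down, then rose so the shutter closed, and moved the hand clear.
- **Last checks:**
  - The shutter angle reads 0.00 ± 0.01 rad.
  - The grip back is at about −87 mm against −88 mm nominal.
  - The tiles show against the stop through the roof pane, and the force on the tool is near zero.
  - The jar, bowl and crock stand where they were. The modelling knife was outside the last picture, and nothing was moved near it.
- **Disagreement:** When the rack stopped, the arm's own position put the grip back about 2 mm short of nominal. That is within the calibration error, and both cameras showed the rack home. The side camera never picked out the red panel, so I took the shutter angle from the rail slope and the top camera.

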